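Slide the safety tab home and lift the latch of a restorer's tool case

TASK

Undo the two-stage catch on the wooden tool case: gently slide the safety tab away from the latch until you feel it come up against its cushioned stop, and leave it there without ramming the stop; then lift the latch by its crossbar and swing it up past upright so that it stays thrown back. Never force the latch while it is still locked, leave the lid shut, do not disturb the things lying around, and let go of everything at the end.

Things in the scene. Friction and masses are not known exactly. Their poses are not given: they have to be found in the camera images.
- case: plywood tool case fixed to the bench, 200 (x) x 280 (y) x 85 mm; origin: centre of its underside, x to its rear, y to its left, z up; yaw -0.4 to 0.4. The front 70 mm of the top is a fixed ledge with the catch; behind it the lid, level with it. Inside the ledge, out of sight, a bolt on the tab passes over a lug of the latch and locks it.
- tab: steel safety tab on the ledge, left of the latch: upright block 20 (x) x 14 (y) mm from 2 to 34 mm above its origin, with a foot 20 x 30 mm, 2 to 7 mm above it. Origin on the ledge's top, at first at (-45, 35 to 38, 85) mm in the case's frame; axes as the case's. Slides only along the case's +y, away from the latch, with 4 N friction, and stays where left. Pinch it across x or push it.
- stop: cushioned stop of the tab, hidden inside the ledge at (-45, 70, 74) mm in the case's frame. The bolt meeting it is of unknown length: the tab must go 6 to 32 mm, only felt. The stop yields 1 mm per 8 N, for 5 mm. A push of 8 to 15 N, friction included, brings the tab home (latch free within 1 mm of it); over 18 N on the stop (22 N push) damages it. Let go, the tab stays at the stop.
- latch_hinge (a point): axis of the latch's hinge, on the ledge, at (-85, -30, 97) mm in the case's frame; the axis runs along the case's y
- latch_grip (a point): middle of the latch's crossbar: a round bar 14 mm thick, 40 mm long along the case's y, on a 14 mm wide riser at the latch's free end. With the latch down it lies 100 mm behind the hinge (case +x) and 30 mm above it, 42 mm above the lid. Pinch the bar's two ends, across the case's y: it can turn between the fingers as the latch swings.
- latch (a joint): angle of the latch, a flat steel bar 106 mm long, 18 wide, lying back over ledge and lid: 0 = down, pi/2 = bar upright, 1.9 = end stop, leaning to the front. Free, it takes 1.5 to 3 N at the crossbar and stays where left. Locked, it gives 0.05 to 0.13 rad and then stands fast; over about 16 N upwards at the crossbar then damages the catch.
- lid (a joint): angle of the case's lid, hinged along its rear edge: 0 = shut. It must stay shut.
- tape: roll of yellow tape lying flat on the lid, 68 mm across, 22 high; bystander
- offcut: thin wood offcut 45 x 60 x 16 mm on the lid; bystander
- screwdriver: screwdriver, 190 mm, on the bench at the case's left (+y); bystander
- hammer: hammer, 240 mm, on the bench at the case's right (-y); bystander
- block: cream block 60 x 110 x 30 mm on the bench behind the case; bystander
- latch_bar: the latch's moving bar with its riser, crossbar and hidden lug; origin on the hinge axis (as point latch_hinge), x along the bar towards the crossbar

How it is judged:
On the way, in this order (a step that is already met when the one before it is completed fails the run):
1. the safety tab has been brought up against its stop, the latch still down (contact force between stop and anything else above 1 N and value of joint latch below 0.15 rad), for 0.2 s.
2. the latch has been swung up past upright (value of joint latch above 1.58 rad), for 0.2 s.
At the end, for the whole second after the job is handed in: the latch stands past upright (more than 1.58 rad) and at rest, the tab rests at its stop (still touching it with more than 0.3 N), the lid is shut (within 0.05 rad) (value of joint latch above 1.58 rad and velocity of joint latch between -0.05 and 0.05 rad/s and value of joint lid below 0.05 rad and contact force between stop and anything else above 0.3 N and linear speed of tab below 0.01 m/s).
It fails at once if the stop is rammed: more than 18 N on it (contact force between stop and anything else above 18 N).
It fails at once if the locked latch is forced: more than 40 N between its lug and the tab's bolt (about 16 N at the crossbar) (contact force between tab and latch_bar above 40 N).
It fails at once if the lid is lifted by more than 0.15 rad (value of joint lid above 0.15 rad).
It fails at once if a bystander is moved by more than 30 mm (distance of any of tape, offcut, screwdriver, hammer, block from where it was at the start of the episode above 0.03 m).
It also fails if it takes over 58 s, if anything falls off the work surface, if the arm or the gripper's body presses on something with over 40 N, if the wrist force passes 120 N, or if a joint passes its speed limit or range.

ROBOT

A 6-joint arm with a two-finger parallel gripper is mounted at the origin on the work surface. World frame = base frame: x ahead of the robot, y to its left, z up, the work surface at z = 0. Lengths are in m, angles in rad, forces in N, time in s.
With the tool pointing down it reaches from about 0.325 to 0.925 m from the base axis. Payload 3.1 kg.
Tool frame: the origin (TCP) lies at the very end of the fingers, on their centre line; the grasp point (between the pads) lies 19 mm behind it; z points along the fingers, y is the direction in which the jaws open and shut (so a half turn about z gives the same grasp; the last joint's range is limited). The gripper opens to 85 mm and grips with 20 to 120 N. Pads are 22 mm wide; open, the fingers measure 114 mm over their backs; the gripper's body (76 mm by 85 mm) begins 54 mm behind the grasp point. The pads swing forward as they close: fully open they stand 13 mm farther back than shut.
Start: joints at [1.23, 0.217, 1.613, -0, 1.311, -0.112], TCP at [0.142, 0.609, 0.231] pointing down, gripper open.
Joint ranges: [-2.75, 2.75], [-0.78, 2.1], [0.31, 2.55], [-1.13, 4.27], [0.13, 2.63], [-2.58, 2.58]. Speed limits (rad/s): [2.79, 2.79, 3.14, 3.14, 3.14, 3.14].

INTERFACE

Orientations are given as a unit quaternion [x, y, z, w].
In Python, from rig import bot gives the robot as it stands.
- The arm moves only by the shell command python3 -m jog 'ROWS' [OPENING] [FORCE]. ROWS is JSON, a list that holds one entry, the list of rows, each a list of 6 numbers: the shift along the tool's x, y, z in mm, then the turn, a rotation vector about the tool's x, y, z in rad. A call has 1 to 20 rows; each row is the pose to reach, as a shift and turn from the pose commanded when the call began, along the tool's axes at that moment; what a row does not reach only later rows make up. A row lasts 1/10 s, in which the tool goes at most 50 mm and 8.59 degrees, less where a joint would pass 70% of its speed; a pose out of reach is approached as far as the arm can. A call with a gripper value outside its range is refused whole. OPENING is the finger opening in mm, from 0 to 85.4, set as the call begins (- or left out, the last holds). The fingers move at their own pace and stop on an object; FORCE is the grip in N (left out, the last holds). Time passes only in rows, so rows that repeat a pose let the fingers close. It gives the time, the measured TCP pose, the force and the opening at its end, in the units of the state.
- bot.observe(): the state, without advancing time (a new reading comes with each control period).
- bot.camera(name): name is "scene" or "top" or "wrist"; returns the picture (400x640x3 uint8, red, green, blue); there is no depth.
- bot.camera_params(name): a dict with "intrinsics" (3x3 intrinsics, pixels), "R" (3x3) and "t" (3): a world point X has camera coordinates R X + t. Camera axes: x right, y down, z forward; pixel columns grow to the right and rows downward; lengths in m; the calibration is good to about 2 mm. The wrist camera is an equidistant fisheye: a pixel r from the principal point sees the ray r / f radians off the axis. A picture is of the moment at which its call begins: read the wrist's pose just before it. camera_params takes no time and is no camera call; for the wrist camera it gives the pose at the moment of the call.
- bot.finish_job(): hands the job in, once; it reports no verdict.
The state is a dict: "time_s": time; "q": joint angles; "qvel": joint speeds; "tau": joint torques, N m; "ee_pos": TCP position; "tool_rot": TCP orientation; "wrist_force": force on the tool from outside, world axes, zero at the start; "wrist_torque": the same for the moment, N m; "opening": finger opening in m.
Only numpy, scipy, OpenCV 4.12 (cv2) and the standard library are available. Lean on these libraries where they do the work, as an engineer would, in place of code of your own. Each camera call takes 0.05 s, during which the arm holds its last target.

## Working session

There is one attempt and no reset: what is moved stays moved. The work goes in short steps, Python scripts to look and compute and a shell command to move; the robot and the scene stay as the last step left them, time stands still between calls to the robot, and variables do not carry over. Pictures are saved under pics/ and viewed, and the job is handed in when it is done.

```bash
ls; mkdir -p pics
python3 - <<'E'
from rig import bot
import cv2
s=bot.observe();print({k:s[k] for k in s})
for n in("scene","top","wrist"):
    print(n,bot.camera_params(n)); cv2.imwrite(f"pics/{n}0.png",bot.camera(n)[:,:,::-1])
E
```

```text
pics
{'time_s': 0.0, 'q': array([ 1.22978749e+00,  2.17778612e-01,  1.61495528e+00,  2.69569528e-05,
        1.31129366e+00, -1.12206566e-01]), 'qvel': array([-0.00053635,  0.00029625, -0.00085616,  0.00019519, -0.00034116,
        0.00063807]), 'tau': array([-9.53206072e-04, -3.96848130e+01, -3.03849578e+01, -1.65968750e-04,
        9.80178360e-03, -1.69347067e-05]), 'ee_pos': array([0.14145364, 0.60793436, 0.22994206]), 'tool_rot': array([ 1.14155124e-01,  9.93462191e-01, -1.18339644e-03, -2.86217890e-04]), 'wrist_force': array([ 0.70458054, -0.33125928,  0.24250815]), 'wrist_torque': array([-0.04354751, -0.01835451,  0.02515949]), 'opening': 0.08532959636164285}
scene {'intrinsics': array([[384.32118899,   0.        , 318.63779503],
       [  0.        , 384.32118899, 202.46275814],
       [  0.        ,   0.        ,   1.        ]]), 'R': array([[-0.49888354,  0.86651292, -0.01644898],
       [ 0.47554026,  0.25782021, -0.84106492],
       [-0.72455274, -0.42741559, -0.54068404]]), 't': array([ 0.28305794, -0.23242558,  1.52653623])}
top {'intrinsics': array([[419.42167752,   0.        , 321.63534044],
       [  0.        , 419.42167752, 200.15001937],
       [  0.        ,   0.        ,   1.        ]]), 'R': array([[-4.62295883e-03, -9.99538790e-01,  3.00139304e-02],
       [-9.87853489e-01, -9.70476971e-05, -1.55388144e-01],
       [ 1.55319391e-01, -3.03677188e-02, -9.87397432e-01]]), 't': array([0.02259443, 0.63583079, 0.85121156])}
wrist {'intrinsics': array([[309.70691629,   0.        , 319.05604145],
       [  0.        , 309.70691629, 202.13741594],
       [  0.        ,   0.        ,   1.        ]]), 'R': array([[ 0.22717811,  0.97385166, -0.00174662],
       [ 0.93407424, -0.21739085,  0.28327818],
       [ 0.27549123, -0.06598607, -0.9590362 ]]), 't': array([-0.62437736, -0.03719205,  0.37967471])}
```

View pics/scene0.png

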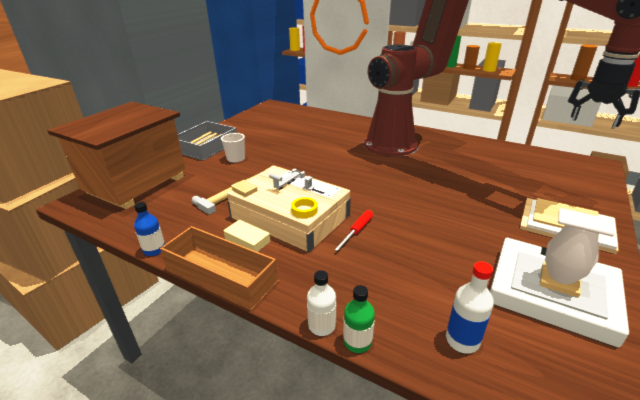

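View pics/top0.png

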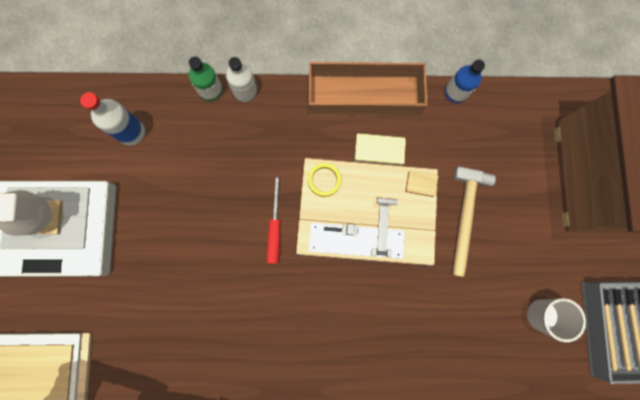

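View pics/wrist0.png

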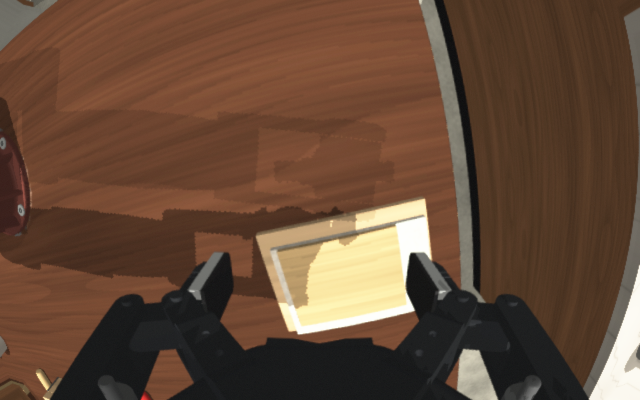

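The top view shows the case at about (368,212), front edge towards the robot. The tab is near (351,229), the latch crossbar near (386,202) and the hinge near (382,253). The screwdriver is on the left and the hammer on the right. I'll zoom in to measure.

Run:
```python
import cv2
i=cv2.imread("pics/top0.png")[150:275,290:450]
cv2.imwrite("pics/topz.png",cv2.resize(i,None,fx=5,fy=4.8*5/4.8,interpolation=cv2.INTER_CUBIC)[:600])
i=cv2.imread("pics/scene0.png")[160:250,220:360]
cv2.imwrite("pics/scenez.png",cv2.resize(i,None,fx=5.5,fy=5.5,interpolation=cv2.INTER_CUBIC))
```

```text
(no output)
```

View pics/topz.png

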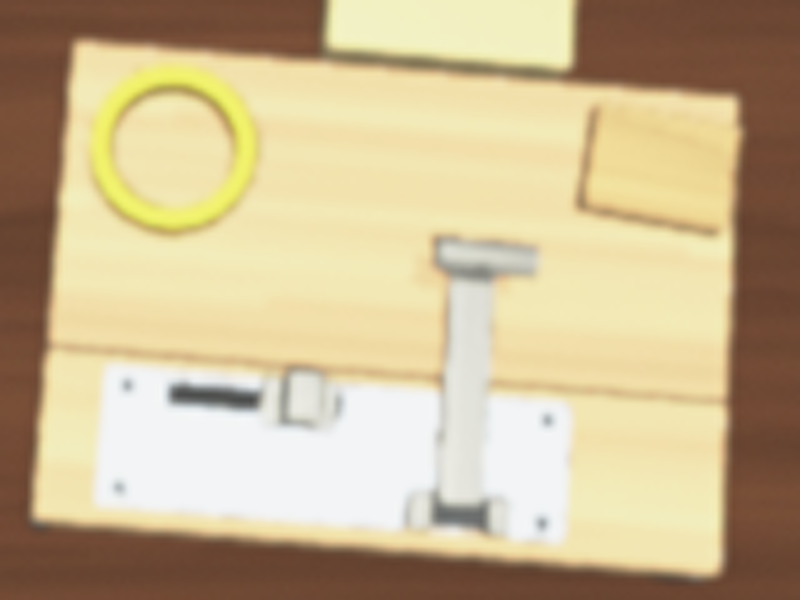

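View pics/scenez.png

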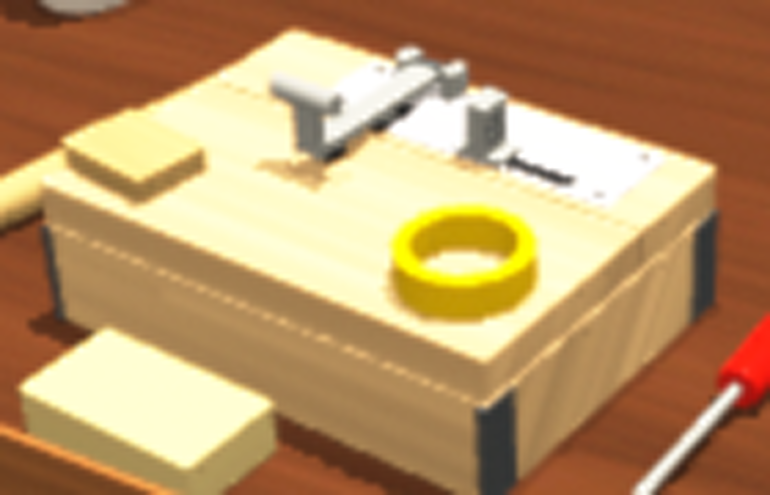

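```bash
cat > h.py <<'E'
import numpy as np
from rig import bot
def ray(n,u,v,z):
    p=bot.camera_params(n);K,R,t=p["intrinsics"],np.array(p["R"]),np.array(p["t"])
    d=R.T@np.linalg.solve(K,[u,v,1]);c=-R.T@t
    return c+d*(z-c[2])/d[2]
E
python3 - <<'E'
from h import *
Z=lambda x,y,z:ray("top",290+x/5,150+y/5,z)   # crop scaling
# resize pixel-centre shift
Z=lambda x,y,z:ray("top",290+(x+.5)/5-.5,150+(y+.5)/5-.5,z)
W=np.array([Z(*c,.085)[:2] for c in [(75,42),(738,96),(720,576),(33,523)]])
M=np.array([[.1,.14],[.1,-.14],[-.1,-.14],[-.1,.14]])
print(np.linalg.norm(W-np.roll(W,1,0),axis=1))
c=W.mean(0);d=W-c
yaw=np.arctan2((M[:,0]*d[:,1]-M[:,1]*d[:,0]).sum(),(M*d).sum())
R=np.array([[np.cos(yaw),-np.sin(yaw)],[np.sin(yaw),np.cos(yaw)]])
print("c",c,"yaw",yaw,"res mm",(d-M@R.T)*1000)
loc=lambda p:R.T@(p[:2]-c)*1000
print("tabtop",loc(Z(307,395,.119)),"bar",loc(Z(488,256,.134)),"exp -45,36 / 15,-30")
def zs(x,y):return (220+(x+.5)/5.5-.5,160+(y+.5)/5.5-.5)
print("scene bar ",loc(ray("scene",*zs(308,90),.134)),"tab",loc(ray("scene",*zs(487,98),.119)))
S=[((293,28),(-.1,-.14)),((718,170),(-.1,.14)),((485,362),(.1,.14)),((45,183),(.1,-.14))]
for p,m in S: print("scene corner",loc(ray("scene",*zs(*p),.085)),m)
for n,p in dict(tab=(-.045,.0365),grip=(.015,-.03),hinge=(-.085,-.03)).items(): print(n,c+R@p)
s=bot.observe();print(s['ee_pos'],s['time_s'])
from scipy.spatial.transform import Rotation as Ro
print(Ro.from_quat(s['tool_rot']).as_matrix().round(4))
E
```

```text
[0.20027333 0.27965524 0.20022439 0.27932798]
c [ 0.60851549 -0.07352211] yaw -0.08148362560461628 res mm [[-0.05784933 -0.3958608 ]
 [ 0.26838829 -0.07643908]
 [ 0.09592905  0.5569591 ]
 [-0.30646802 -0.08465922]]
tabtop [-43.17149084  36.02792538] bar [ 15.2412067  -29.59911492] exp -45,36 / 15,-30
scene bar  [ 20.92358538 -22.22043796] tab [-42.13298059  40.39117037]
scene corner [ -97.67038219 -137.72250806] (-0.1, -0.14)
scene corner [-94.05619435 145.24034088] (-0.1, 0.14)
scene corner [103.14612421 143.22099972] (0.1, 0.14)
scene corner [ 101.41063251 -132.07348432] (0.1, -0.14)
tab [ 0.56663566 -0.03348051]
grip [ 0.62102391 -0.10464348]
hinge [ 0.52135571 -0.09650413]
[0.14153843 0.60810923 0.23023353] 0.15
[[-9.739e-01  2.268e-01 -6.000e-04]
 [ 2.268e-01  9.739e-01 -1.800e-03]
 [ 2.000e-04 -1.900e-03 -1.000e+00]]
```

```bash
cat >> h.py <<'E'
from scipy.spatial.transform import Rotation as Ro
C=np.array([.60852,-.07352]);YAW=-.0815
RC=np.array([[np.cos(YAW),-np.sin(YAW)],[np.sin(YAW),np.cos(YAW)]])
def shift(x,y,z):
    "case-frame TCP target mm -> tool shift mm, turn"
    s=bot.observe();T=Ro.from_quat(s['tool_rot']).as_matrix()
    p=np.r_[C+RC@[x/1e3,y/1e3],z/1e3]
    G=np.c_[np.r_[-RC[:,0],0],np.r_[RC[:,1],0],[0,0,-1.]]
    print("shift",(T.T@(p-s['ee_pos'])*1e3).round(1),"turn",Ro.from_matrix(T.T@G).as_rotvec().round(4))
def where():
    s=bot.observe();l=RC.T@(s['ee_pos'][:2]-C)*1e3
    f=RC.T@s['wrist_force'][:2]
    print("t",round(s['time_s'],2),"case xy",l.round(2),"z",(s['ee_pos'][2]*1e3).round(2),"f case",f.round(2),s['wrist_force'][2].round(2),"tq",s['wrist_torque'].round(2),"open",s['opening'])
E
python3 -c "
from h import *
shift(-45,7,230)"
```

```text
shift [-563.9 -557.6    1.2] turn [-0.0019 -0.0004 -0.1473]
```

```bash
python3 -m jog '[[[-20,-20,0,0,0,0],[-50,-50,0,0,0,0],[-85,-85,0,0,0,-0.02],[-120,-120,0,0,0,-0.04],[-155,-155,0,0,0,-0.06],[-190,-190,0,0,0,-0.08],[-225,-225,0,0,0,-0.1],[-260,-260,0,0,0,-0.12],[-295,-295,0,0,0,-0.147],[-330,-330,0,0,0,-0.147],[-365,-365,0,0,0,-0.147],[-400,-400,0,0,0,-0.147],[-435,-435,0,0,0,-0.147],[-470,-470,0,0,0,-0.147],[-505,-505,0,0,0,-0.147],[-535,-535,0,0,0,-0.147],[-555,-552,0,0,0,-0.147],[-564,-558,0,0,0,-0.147],[-564,-558,0,0,0,-0.147],[-564,-558,0,0,0,-0.147]]]' 0 60; python3 -c "
from h import *
where();shift(-45,7,102)"
```

```text
time_s: 2.15
ee_pos: [0.5637, -0.0615, 0.2309]
tool_rot: [0.041, 0.999, 0.0, -0.001]
wrist_force: [0.2, 0.7, -0.6]
opening: 0.0001
t 2.15 case xy [-45.65   8.34] z 230.86 f case [0.19 0.76] -0.61 tq [ 0.03 -0.01 -0.01] open 5.125014928843132e-05
shift [ -0.8  -1.5 128.9] turn [ 0.0009 -0.0016  0.0004]
```

```bash
python3 -m jog '[[[0,-1,20,0,0,0],[-1,-1,50,0,0,0],[-1,-1,80,0,0,0],[-1,-1,90,0,0,0],[-1,-1,90,0,0,0],[-1,-1,90,0,0,0]]]'; python3 -c "
from h import *
import cv2
where()
for n,(a,b,c,d) in dict(scene=(150,240,230,350),top=(150,275,290,450),wrist=(0,400,0,640)).items():
    i=bot.camera(n)[a:b,c:d,::-1];k=1 if n=='wrist' else 4
    cv2.imwrite('pics/%s1.png'%n,cv2.resize(i,None,fx=k,fy=k,interpolation=cv2.INTER_CUBIC))
"
```

```text
time_s: 2.75
ee_pos: [0.5659, -0.0631, 0.1425]
tool_rot: [0.04, 0.999, -0.0, 0.001]
wrist_force: [0.2, 1.0, 0.6]
opening: -0.0002
t 2.75 case xy [-43.28   6.9 ] z 142.53 f case [0.1  0.99] 0.56 tq [-0.03 -0.01  0.01] open -0.00022028853185874134
```

View pics/scene1.png

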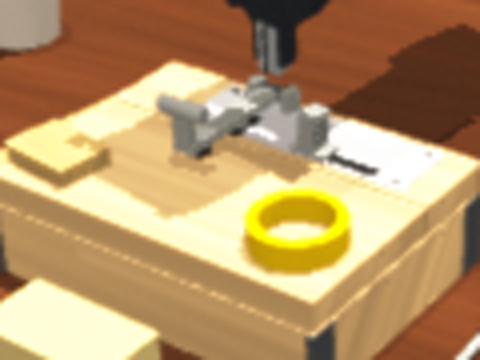

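View pics/wrist1.png

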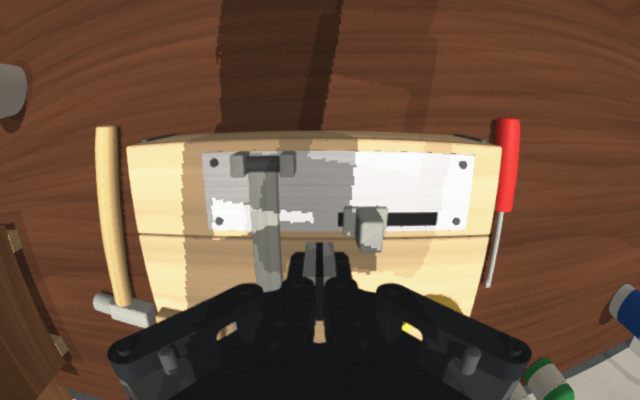

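The closed fingertips are at about (319,255) in the wrist view, in the gap between the latch bar (265) and the tab (371,228). There is room to go down.

```bash
python3 -m jog '[[[0,0,15,0,0,0],[1,0,30,0,0,0],[1,0,41,0,0,0],[1,0,41,0,0,0],[1,0,41,0,0,0]]]'; python3 -c "
from h import *
import cv2
where()
for n,(a,b,c,d) in dict(scene=(150,240,230,350),wrist=(100,400,160,480)).items():
    i=bot.camera(n)[a:b,c:d,::-1];k=2 if n=='wrist' else 5
    cv2.imwrite('pics/%s2.png'%n,cv2.resize(i,None,fx=k,fy=k,interpolation=cv2.INTER_CUBIC))
"
```

```text
time_s: 3.4
ee_pos: [0.5637, -0.0635, 0.0992]
tool_rot: [0.041, 0.999, 0.0, -0.001]
wrist_force: [-0.5, 0.3, -0.3]
opening: 0.0001
t 3.4 case xy [-45.51   6.31] z 99.17 f case [-0.5   0.25] -0.28 tq [0.01 0.02 0.01] open 5.2725364071821784e-05
```

View pics/wrist2.png

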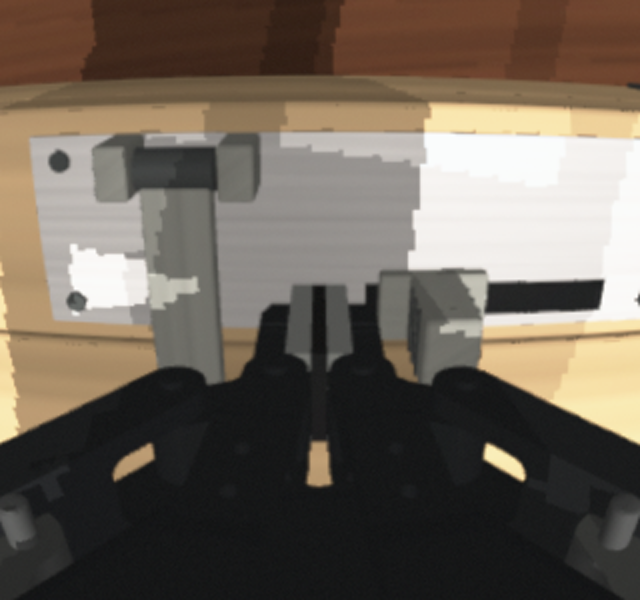

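View pics/scene2.png

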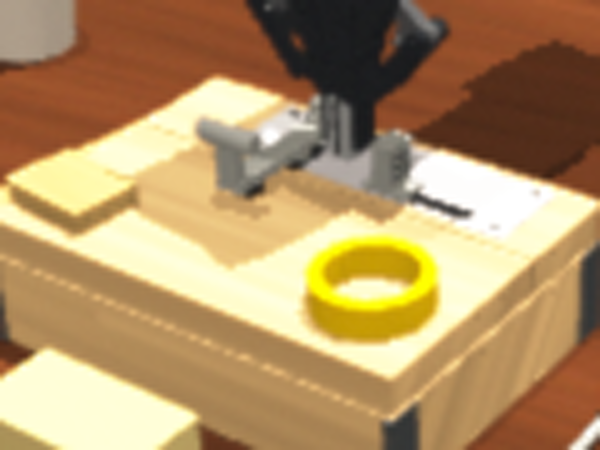

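The fingertips are about 8 mm from the tab's face and above its foot. I'll approach in small steps.

```bash
cat > w.py <<'E'
from h import *
where()
E
python3 -m jog '[[[0,1,0,0,0,0],[0,2,0,0,0,0],[0,3,0,0,0,0],[0,4,0,0,0,0],[0,4,0,0,0,0]]]'; python3 w.py; python3 -m jog '[[[0,1,0,0,0,0],[0,2,0,0,0,0],[0,2,0,0,0,0]]]'; python3 w.py;python3 -m jog '[[[0,1,0,0,0,0],[0,2,0,0,0,0],[0,2,0,0,0,0]]]'; python3 w.py;python3 -m jog '[[[0,1,0,0,0,0],[0,2,0,0,0,0],[0,2,0,0,0,0]]]'; python3 w.py
```

```text
time_s: 4.0
ee_pos: [0.5648, -0.0595, 0.1004]
tool_rot: [0.041, 0.999, 0.0, 0.0]
wrist_force: [0.7, 0.2, 0.6]
opening: 0.0001
t 4.0 case xy [-44.73  10.42] z 100.42 f case [0.66 0.24] 0.63 tq [ 0.04  0.02 -0.  ] open 5.5835236082878856e-05
time_s: 4.3
ee_pos: [0.5649, -0.0575, 0.1003]
tool_rot: [0.041, 0.999, 0.0, -0.0]
wrist_force: [-0.4, 0.1, -0.2]
opening: 0.0003
t 4.3 case xy [-44.82  12.38] z 100.27 f case [-0.45  0.08] -0.17 tq [-0.03 -0.01 -0.06] open 0.00034702061967013483
time_s: 4.6
ee_pos: [0.565, -0.0555, 0.1003]
tool_rot: [0.041, 0.999, 0.0, -0.0]
wrist_force: [-0.1, 0.3, -0.0]
opening: -0.0002
t 4.6 case xy [-44.81  14.4 ] z 100.27 f case [-0.13  0.33] -0.05 tq [ 0.   -0.08  0.05] open -0.0001870177223316454
time_s: 4.9
ee_pos: [0.5652, -0.0536, 0.1003]
tool_rot: [0.041, 0.999, 0.0, -0.0]
wrist_force: [0.2, -0.2, 0.6]
opening: 0.0
t 4.9 case xy [-44.79  16.36] z 100.31 f case [ 0.17 -0.21] 0.57 tq [-0.03 -0.06  0.04] open 4.758319143860842e-05
```

```bash
for k in 1 2; do :; done
python3 -m jog '[[[0,1,0,0,0,0],[0,2,0,0,0,0],[0,2,0,0,0,0]]]'>/dev/null; python3 w.py;python3 -m jog '[[[0,1,0,0,0,0],[0,2,0,0,0,0],[0,2,0,0,0,0]]]'>/dev/null; python3 w.py;python3 -m jog '[[[0,1,0,0,0,0],[0,2,0,0,0,0],[0,2,0,0,0,0]]]'>/dev/null; python3 w.py
```

```text
t 5.2 case xy [-44.76  17.41] z 100.33 f case [ 0.   -4.44] 0.45 tq [-0.61  0.14  0.02] open 0.00013380770361675484
t 5.5 case xy [-44.76  20.15] z 100.32 f case [ 0.42 -3.45] 0.12 tq [-0.64  0.03  0.03] open 7.502878966847979e-05
t 5.8 case xy [-44.73  22.42] z 100.33 f case [ 0.4  -4.18] 0.05 tq [-0.54  0.03 -0.03] open -0.0001673956290702489
```

Contact came at about 17.2 mm, with 4 N of friction as the tab slides. From here I go 1 mm at a time and read the force after each step.

```bash
python3 -m jog '[[[0,0.5,0,0,0,0],[0,1,0,0,0,0],[0,1,0,0,0,0]]]'>/dev/null; python3 w.py;python3 -m jog '[[[0,0.5,0,0,0,0],[0,1,0,0,0,0],[0,1,0,0,0,0]]]'>/dev/null; python3 w.py
```

```text
t 6.1 case xy [-44.74  23.32] z 100.33 f case [ 0.03 -4.18] 0.31 tq [-0.62  0.09 -0.01] open 0.00028107013807259314
t 6.4 case xy [-44.75  24.33] z 100.31 f case [ 0.49 -4.52] 0.04 tq [-0.61  0.07 -0.01] open 0.00013959768823195183
```

```bash
python3 -m jog '[[[0,0.5,0,0,0,0],[0,1,0,0,0,0],[0,1,0,0,0,0]]]'>/dev/null; python3 w.py;python3 -m jog '[[[0,0.5,0,0,0,0],[0,1,0,0,0,0],[0,1,0,0,0,0]]]'>/dev/null; python3 w.py
```

```text
t 6.7 case xy [-44.74  25.33] z 100.3 f case [ 0.5  -3.62] -0.78 tq [-0.58  0.01 -0.07] open -0.00010197080231169042
t 7.0 case xy [-44.74  26.33] z 100.31 f case [-0.67 -3.27] 0.45 tq [-0.59  0.05 -0.02] open 0.00018374753587157335
```

```bash
python3 -m jog '[[[0,0.5,0,0,0,0],[0,1,0,0,0,0],[0,1,0,0,0,0]]]'>/dev/null; python3 w.py;python3 -m jog '[[[0,0.5,0,0,0,0],[0,1,0,0,0,0],[0,1,0,0,0,0]]]'>/dev/null; python3 w.py
```

```text
t 7.3 case xy [-44.73  27.33] z 100.33 f case [ 1.4  -3.72] -0.18 tq [-0.62  0.01 -0.01] open 0.00014925917909570151
t 7.6 case xy [-44.77  28.33] z 100.29 f case [-0.85 -4.13] -0.18 tq [-0.6  0.   0. ] open 3.742764166987112e-05
```

```bash
python3 -m jog '[[[0,0.5,0,0,0,0],[0,1,0,0,0,0],[0,1,0,0,0,0]]]'>/dev/null; python3 w.py
```

```text
t 7.9 case xy [-44.72  29.35] z 100.34 f case [ 0.94 -4.21] -0.97 tq [-0.59  0.    0.03] open -0.00020716375174158056
```

```bash
python3 -m jog '[[[0,0.5,0,0,0,0],[0,1,0,0,0,0],[0,1,0,0,0,0]]]'>/dev/null; python3 w.py
```

```text
t 8.2 case xy [-44.75  30.35] z 100.31 f case [ 0.37 -3.52] -0.04 tq [-0.58  0.03 -0.03] open -0.00020445297635286042
```

```bash
python3 -m jog '[[[0,0.5,0,0,0,0],[0,1,0,0,0,0],[0,1,0,0,0,0]]]'>/dev/null; python3 w.py
```

```text
t 8.5 case xy [-44.74  31.32] z 100.31 f case [-0.05 -3.6 ] -0.93 tq [-0.6  -0.02  0.01] open -0.00010045326380163837
```

```bash
python3 -m jog '[[[0,0.5,0,0,0,0],[0,1,0,0,0,0],[0,1,0,0,0,0]]]'>/dev/null; python3 w.py
```

```text
t 8.8 case xy [-44.75  32.35] z 100.32 f case [ 0.03 -4.23] -0.32 tq [-0.57  0.01  0.02] open 3.8039035959359405e-05
```

```bash
python3 -m jog '[[[0,0.5,0,0,0,0],[0,1,0,0,0,0],[0,1,0,0,0,0]]]'>/dev/null; python3 w.py
```

```text
t 9.1 case xy [-44.74  33.33] z 100.3 f case [ 0.53 -3.64] 0.41 tq [-0.59 -0.02 -0.02] open 0.00020064965807573384
```

```bash
python3 -m jog '[[[0,0.5,0,0,0,0],[0,1,0,0,0,0],[0,1,0,0,0,0]]]'>/dev/null; python3 w.py
```

```text
t 9.4 case xy [-44.72  34.33] z 100.34 f case [-0.44 -3.61] 0.38 tq [-0.55 -0.03  0.02] open -9.368170113773786e-05
```

```bash
python3 -m jog '[[[0,0.5,0,0,0,0],[0,1,0,0,0,0],[0,1,0,0,0,0]]]'>/dev/null; python3 w.py
```

```text
t 9.7 case xy [-44.75  35.08] z 100.32 f case [ 1.15 -4.56] -0.03 tq [-0.75 -0.07 -0.03] open 0.00023804517372888841
```

```bash
python3 -m jog '[[[0,0.5,0,0,0,0],[0,1,0,0,0,0],[0,1,0,0,0,0]]]'>/dev/null; python3 w.py
```

```text
t 10.0 case xy [-44.73  35.42] z 100.36 f case [ 0.37 -6.34] -0.35 tq [-1.03 -0.04 -0.07] open -1.6539376757685395e-05
```

The tab has met the stop: the force is rising and its position is lagging, after about 18 mm of travel. I'll bring the push to roughly 10–11 N.

```bash
python3 -m jog '[[[0,0.5,0,0,0,0],[0,1,0,0,0,0],[0,1,0,0,0,0]]]'>/dev/null; python3 w.py
```

```text
t 10.3 case xy [-44.73  35.72] z 100.4 f case [ 1.21 -7.93] 0.64 tq [-1.29  0.1   0.04] open 0.000413978693709339
```

```bash
python3 -m jog '[[[0,0,0,0,0,0],[0,0,0,0,0,0]]]'>/dev/null; python3 w.py
```

```text
t 10.5 case xy [-44.73  35.72] z 100.37 f case [-0.23 -8.18] -0.61 tq [-1.3   0.08  0.  ] open -1.7575776769499244e-05
```

```bash
python3 -m jog '[[[0,0.5,0,0,0,0],[0,1,0,0,0,0],[0,1,0,0,0,0],[0,1,0,0,0,0],[0,1,0,0,0,0]]]'>/dev/null; python3 w.py
```

```text
t 11.0 case xy [-44.69  36.02] z 100.43 f case [  0.34 -10.27] -0.22 tq [-1.64  0.09 -0.05] open -0.00011900717132420774
```

```bash
python3 -m jog '[[[0,0.25,0,0,0,0],[0,0.5,0,0,0,0],[0,0.5,0,0,0,0],[0,0.5,0,0,0,0],[0,0.5,0,0,0,0]]]'>/dev/null; python3 w.py
```

```text
t 11.5 case xy [-44.72  36.15] z 100.42 f case [ -1.24 -10.92] 0.88 tq [-1.76  0.14 -0.05] open -5.376247367852733e-05
```

The push is about 11 N, so about 7 N is on the stop. I'll back off, lift, and move over the crossbar with the fingers open.

```bash
python3 -m jog '[[[0,-1,0,0,0,0],[0,-3,0,0,0,0],[0,-6,0,0,0,0],[0,-12,0,0,0,0],[0,-20,0,0,0,0],[0,-20,0,0,0,0],[0,-20,-20,0,0,0],[0,-20,-50,0,0,0],[0,-20,-60,0,0,0],[0,-20,-60,0,0,0]]]'>/dev/null; python3 w.py; python3 -c "
from h import *
shift(15,-30,160)"
```

```text
t 12.5 case xy [-42.96  18.64] z 162.6 f case [-0.5  -0.57] 0.33 tq [-0.1   0.03 -0.  ] open -0.00019959514135325186
shift [-58.  -48.6   2.9] turn [-0.0003  0.005  -0.0003]
```

```bash
python3 -m jog '[[[-20,-18,0,0,0,0],[-45,-38,0,0,0,0],[-60,-49,0,0,0,0],[-60,-49,0,0,0,0],[-60,-49,0,0,0,0],[-60,-49,0,0,0,0],[-60,-49,0,0,0,0],[-60,-49,0,0,0,0]]]' 65 40; python3 -c "
from h import *
import cv2
where();shift(15,-30,108)
for n,(a,b,c,d) in dict(scene=(150,240,230,350),top=(150,275,290,450),wrist=(100,400,160,480)).items():
    i=bot.camera(n)[a:b,c:d,::-1];k=2 if n=='wrist' else 4
    cv2.imwrite('pics/%s3.png'%n,cv2.resize(i,None,fx=k,fy=k,interpolation=cv2.INTER_CUBIC))
"
```

```text
time_s: 13.3
ee_pos: [0.6207, -0.1043, 0.1602]
tool_rot: [0.041, 0.999, 0.0, -0.0]
wrist_force: [0.7, -0.1, 0.4]
opening: 0.0647
t 13.3 case xy [ 14.63 -29.64] z 160.2 f case [ 0.74 -0.07] 0.4 tq [ 0.02 -0.01 -0.03] open 0.06468186202435848
shift [-0.4 -0.4 52.2] turn [ 0.0002 -0.0004  0.0004]
```

View pics/wrist3.png

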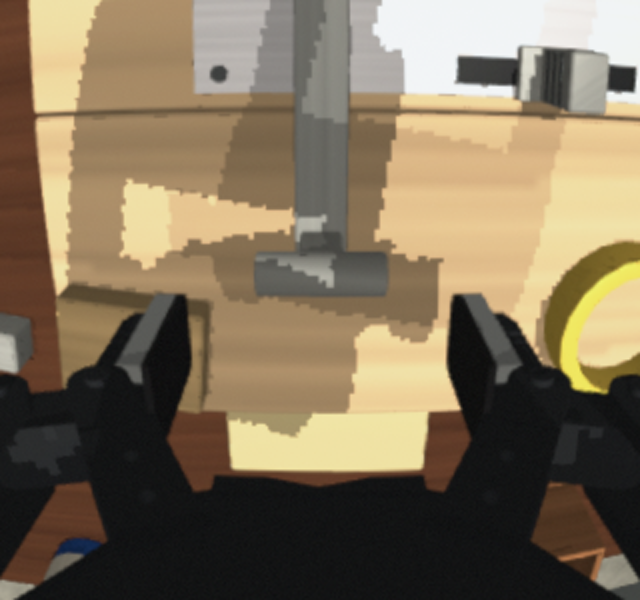

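View pics/scene3.png

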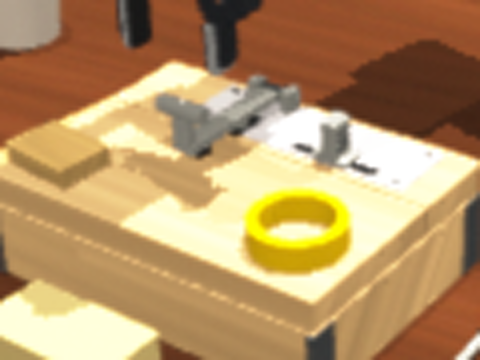

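The crossbar at (321,273) sits centred between the pads (187 and 447), and the tab has moved along its slot. Next I go down and grip.

```bash
python3 -m jog '[[[0,0,20,0,0,0],[0,0,40,0,0,0],[0,0,50,0,0,0],[0,0,55,0,0,0],[0,0,55,0,0,0],[0,0,55,0,0,0]]]'; python3 w.py; python3 -m jog '[[[0,0,0,0,0,0],[0,0,0,0,0,0],[0,0,0,0,0,0],[0,0,0,0,0,0],[0,0,0,0,0,0],[0,0,0,0,0,0]]]' 30 40;python3 -c "
from h import *
import cv2
where()
for n,(a,b,c,d) in dict(scene=(150,240,230,350),wrist=(100,400,160,480)).items():
    i=bot.camera(n)[a:b,c:d,::-1];k=2 if n=='wrist' else 4
    cv2.imwrite('pics/%s4.png'%n,cv2.resize(i,None,fx=k,fy=k,interpolation=cv2.INTER_CUBIC))
"
```

```text
time_s: 14.05
ee_pos: [0.6219, -0.1051, 0.1062]
tool_rot: [0.041, 0.999, -0.0, 0.001]
wrist_force: [0.7, 0.5, -0.5]
opening: 0.0652
t 14.05 case xy [ 15.92 -30.39] z 106.2 f case [0.7  0.55] -0.47 tq [ 0.02 -0.02  0.01] open 0.06516025043266846
time_s: 14.65
ee_pos: [0.6224, -0.1041, 0.1061]
tool_rot: [0.041, 0.999, 0.001, 0.001]
wrist_force: [4.0, 5.6, 2.1]
opening: 0.0388
t 14.65 case xy [ 16.32 -29.33] z 106.13 f case [3.48 5.92] 2.11 tq [ 0.65 -0.39  0.01] open 0.03879243241156641
```

View pics/wrist4.png

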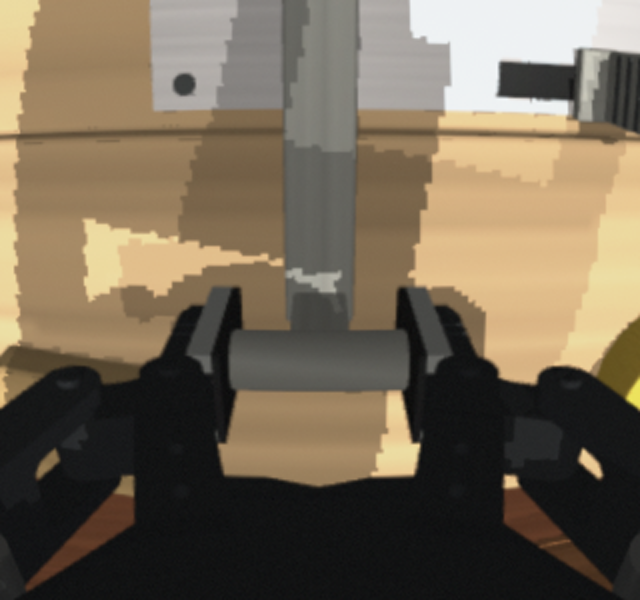

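View pics/scene4.png

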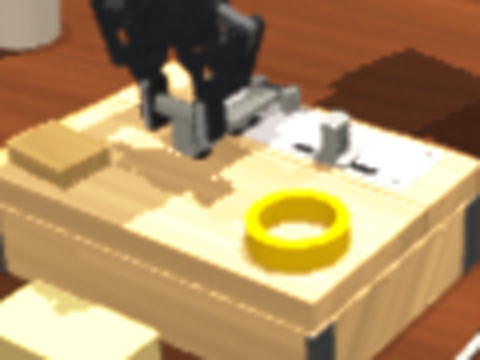

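Gripped at 38.8 mm. I'll make a short test lift along the arc, watching the force.

```bash
python3 -m jog '[[[1,0,-2.5,0,0,0],[1.6,0,-5,0,0,0],[2.5,0,-7.5,0,0,0],[2.5,0,-7.5,0,0,0],[2.5,0,-7.5,0,0,0]]]'>/dev/null; python3 w.py
```

```text
t 15.25 case xy [ 13.98 -29.32] z 112.94 f case [3.16 4.97] -0.96 tq [ 0.6  -0.84 -0.02] open 0.0395456439238654
```

```bash
python3 -m jog '[[[0.5,0,-1.2,0,0,0],[1,0,-2.4,0,0,0],[1,0,-2.4,0,0,0]]]'>/dev/null; python3 w.py
```

```text
t 15.55 case xy [ 13.08 -29.29] z 115.07 f case [4.3  5.31] -1.67 tq [ 0.6  -0.95  0.  ] open 0.03911063679744034
```

```bash
python3 -m jog '[[[0.6,0,-1.2,0,0,0],[1.1,0,-2.4,0,0,0],[1.1,0,-2.4,0,0,0]]]'>/dev/null; python3 w.py
```

```text
t 15.85 case xy [ 11.91 -29.3 ] z 117.43 f case [4.52 4.31] -1.81 tq [ 0.65 -0.97  0.03] open 0.03921290167236123
```

```bash
python3 -m jog '[[[0.5,0,-1.2,0,0,0],[1,0,-2.4,0,0,0],[1,0,-2.4,0,0,0]]]'>/dev/null; python3 w.py
```

```text
t 16.15 case xy [ 10.79 -29.3 ] z 119.74 f case [3.68 4.43] -2.62 tq [ 0.63 -0.88  0.05] open 0.03920712718549873
```

```bash
python3 -m jog '[[[1.2,0,-2.3,0,0,0],[2.4,0,-4.6,0,0,0],[3.6,0,-6.9,0,0,0],[4.9,0,-9.1,0,0,0],[6.3,0,-11.3,0,0,0],[7.7,0,-13.5,0,0,0],[7.7,0,-13.5,0,0,0],[7.7,0,-13.5,0,0,0]]]'>/dev/null; python3 -c "
from h import *
import cv2
where()
for n,(a,b,c,d) in dict(scene=(150,240,230,350),).items():
    i=bot.camera(n)[a:b,c:d,::-1];k=2 if n=='wrist' else 4
    cv2.imwrite('pics/%s5.png'%n,cv2.resize(i,None,fx=k,fy=k,interpolation=cv2.INTER_CUBIC))
"
```

```text
t 16.95 case xy [  2.59 -29.26] z 133.28 f case [2.18 5.14] -2.44 tq [ 0.69 -0.73  0.11] open 0.03952082134004155
```

View pics/scene5.png

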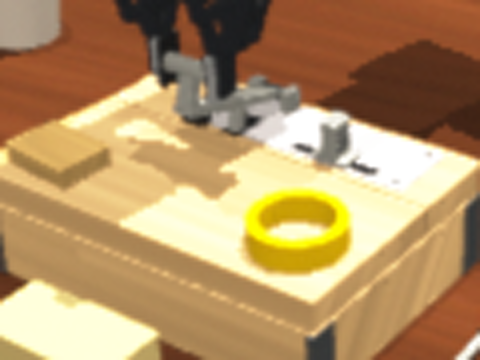

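The latch is rising freely, at about 2.5 N, and the crossbar is clearly lifted. Now I'll work out the rest of the arc.

```bash
python3 -c "
import numpy as np
f=lambda t:np.array([100-100*np.cos(t)+30*np.sin(t),-(100*np.sin(t)+30*np.cos(t)-30)])
for t in np.arange(.38,1.79,.08):print(round(t,2),(f(t)-f(.3)).round(1))"
```

```text
0.38 [ 4.9 -6.7]
0.46 [ 10.4 -13.1]
0.54 [ 16.3 -18.9]
0.62 [ 22.7 -24.3]
0.7 [ 29.5 -29.2]
0.78 [ 36.7 -33.4]
0.86 [ 44.2 -37.1]
0.94 [ 51.9 -40.2]
1.02 [ 59.9 -42.7]
1.1 [ 68.  -44.5]
1.18 [ 76.3 -45.7]
1.26 [ 84.6 -46.2]
1.34 [ 93. -46.]
1.42 [101.3 -45.2]
1.5 [109.5 -43.7]
1.58 [117.6 -41.5]
1.66 [125.5 -38.7]
1.74 [133.1 -35.3]
```

```bash
python3 -m jog '[[[4.9,0,-6.7,0,0,0],[10.4,0,-13.1,0,0,0],[16.3,0,-18.9,0,0,0],[22.7,0,-24.3,0,0,0],[29.5,0,-29.2,0,0,0],[36.7,0,-33.4,0,0,0],[44.2,0,-37.1,0,0,0],[51.9,0,-40.2,0,0,0],[59.9,0,-42.7,0,0,0],[59.9,0,-42.7,0,0,0],[59.9,0,-42.7,0,0,0]]]'>/dev/null; python3 w.py
```

```text
t 18.1 case xy [-57.82 -29.13] z 176.25 f case [1.23 4.18] 0.36 tq [ 0.77 -0.53  0.11] open 0.03882681139780375
```

```bash
python3 -m jog '[[[4,0,-1,0,0,0],[8.1,0,-1.8,0,0,0],[16.4,0,-3,0,0,0],[24.7,0,-3.5,0,0,0],[33.1,0,-3.3,0,0,0],[41.4,0,-2.5,0,0,0],[49.6,0,-1,0,0,0],[57.7,0,1.2,0,0,0],[65.6,0,4,0,0,0],[73.2,0,7.4,0,0,0],[76.9,0,9.3,0,0,0],[76.9,0,9.3,0,0,0],[76.9,0,9.3,0,0,0],[76.9,0,9.3,0,0,0]]]'>/dev/null; python3 -c "
from h import *
import cv2
where()
for n,(a,b,c,d) in dict(scene=(130,240,220,350),wrist=(100,400,160,480)).items():
    i=bot.camera(n)[a:b,c:d,::-1];k=2 if n=='wrist' else 4
    cv2.imwrite('pics/%s6.png'%n,cv2.resize(i,None,fx=k,fy=k,interpolation=cv2.INTER_CUBIC))
"
```

```text
t 19.5 case xy [-134.23  -28.91] z 168.61 f case [-1.2   6.56] 7.82 tq [ 1.03 -0.16  0.05] open 0.03869721809137899
```

View pics/wrist6.png

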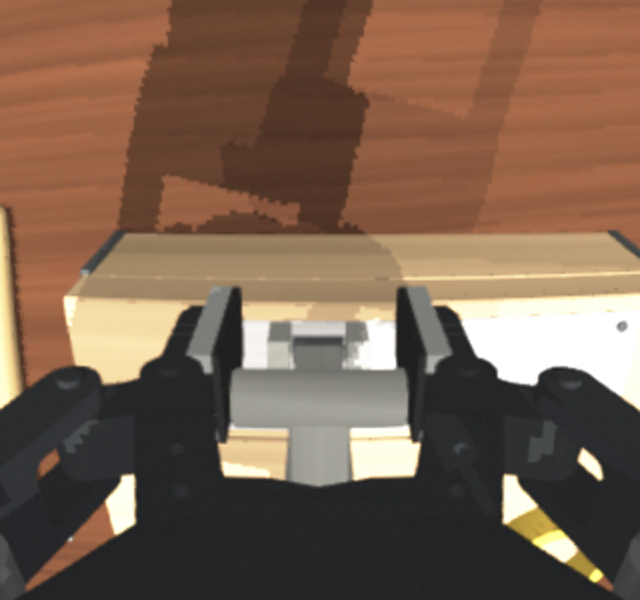

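View pics/scene6.png

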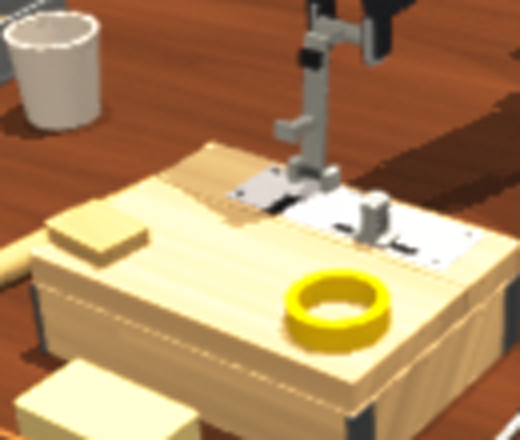

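By geometry the latch is at about 1.78 rad. The scene view shows the bar upright and leaning forward, with the tab at its stop and the lid shut. Releasing and retreating upwards.

```bash
python3 -m jog '[[[0,0,-1,0,0,0],[0,0,-1,0,0,0],[0,0,-1,0,0,0],[0,0,-1,0,0,0],[0,0,-1,0,0,0],[0,0,-1,0,0,0],[0,0,-1,0,0,0]]]' 68 40; python3 w.py
python3 -m jog '[[[0,0,-10,0,0,0],[0,0,-25,0,0,0],[0,0,-50,0,0,0],[0,0,-80,0,0,0],[0,0,-100,0,0,0],[0,0,-100,0,0,0],[0,0,-100,0,0,0]]]'; python3 -c "
from h import *
import cv2
where()
for n,(a,b,c,d) in dict(scene=(130,240,220,350),top=(150,275,290,450),wrist=(100,400,160,480)).items():
    i=bot.camera(n)[a:b,c:d,::-1];k=2 if n=='wrist' else 4
    cv2.imwrite('pics/%s7.png'%n,cv2.resize(i,None,fx=k,fy=k,interpolation=cv2.INTER_CUBIC))
"
```

```text
time_s: 20.3
ee_pos: [0.4715, -0.0927, 0.1678]
tool_rot: [0.041, 0.999, -0.0, -0.0]
wrist_force: [-0.1, 0.1, -0.4]
opening: 0.0679
t 20.3 case xy [-134.96  -30.3 ] z 167.79 f case [-0.07  0.07] -0.43 tq [ 0.04 -0.02 -0.04] open 0.06791971895594587
time_s: 21.0
ee_pos: [0.4718, -0.0927, 0.2683]
tool_rot: [0.041, 0.999, -0.0, 0.001]
wrist_force: [0.3, 0.0, -1.2]
opening: 0.0679
t 21.0 case xy [-134.74  -30.22] z 268.27 f case [0.27 0.03] -1.23 tq [-0.03  0.    0.04] open 0.06786602164363056
```

View pics/scene7.png

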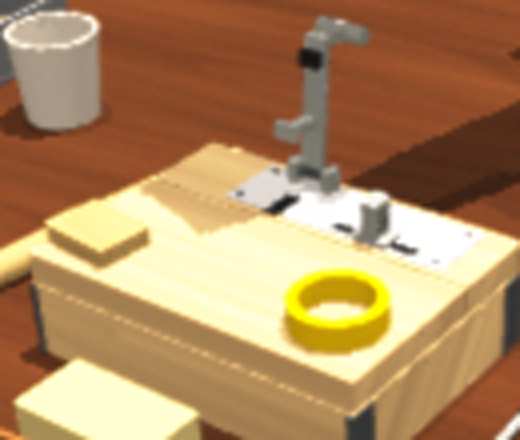

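View pics/wrist7.png

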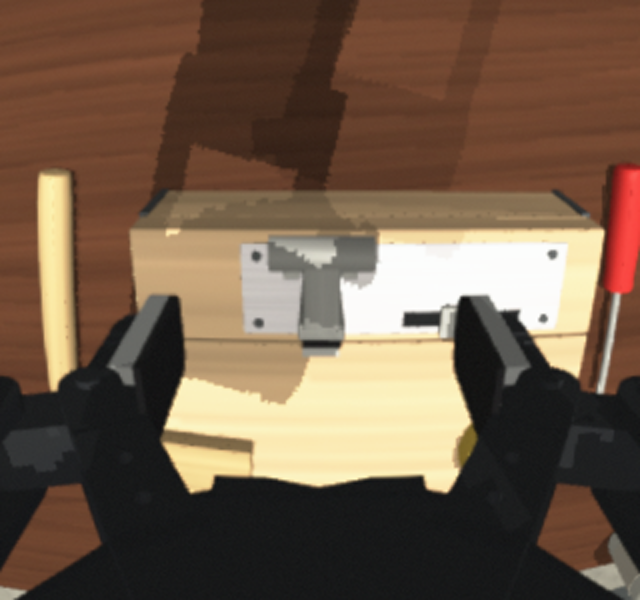

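View pics/top7.png

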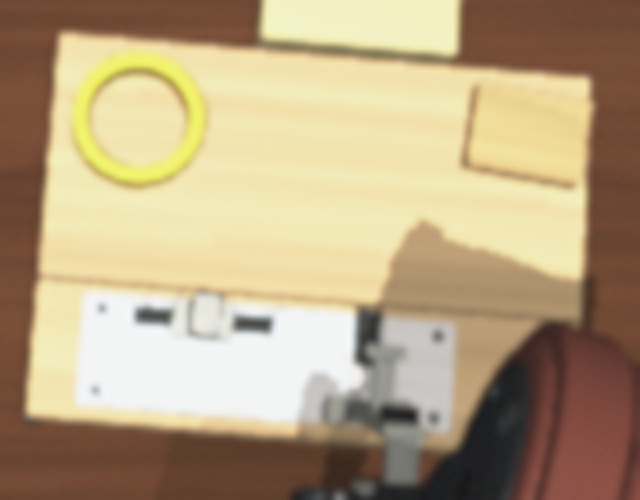

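The latch stays thrown back and clear of the gripper, with its riser leaning past the hinge. The tab is at about (207,315) in the top crop. The lid is shut, and the tape and offcut haven't moved. I'm handing in the job.

```bash
python3 -c "
from h import *
print(bot.finish_job());where()"
```

```text
the job is handed in; nothing more can be done
None
the job is handed in; nothing more can be done
```

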